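# Put the scraper in its slot, close the tin and take off the outer lid alone

### The job

Clear the wooden scraper off the open tin and slide its blade edgewise, all the way in, into the slot of the dark wooden holder, and let go of it there. Then carry the nested lid set by the black knob, lower it onto the tin until the inner lid is fully seated, let go, and take only the copper outer lid by its collar straight up off it for washing, leaving the inner lid sitting undisturbed in the tin. Finish still holding the outer lid level, its lower edge clear above the top of the knob; do not let go of the lids before they are seated, and do not shift or tip the tin, the spice jar, the timer or the cup.

Things in the scene. Friction and masses are not known exactly. Their poses are not given: they have to be found in the camera images.
- tin: Green round open tin, loose, 0.9 kg: outer diameter 68, height 90, wall 3.5, mouth 61 across. Origin: centre of its underside. It starts standing on the worktop (z = 0); the scraper lies across its mouth.
- tin_rim (a point): Centre of the tin's mouth, level with the rim, 90 mm above its underside.
- scraper: Light wooden flat scraper, loose, 60 g: blade 110 long (its x), 36 wide (y), 5 thick (z), with a half-round nose (radius 18) at its +x end, and a red upright grip on top. Origin: middle of the blade's underside. It starts lying flat across the tin's mouth.
- scraper_grip (a point): Centre of the scraper's red upright grip, which is 24 long (scraper x), 12 thick (scraper y; pinch it across this) and 36 tall, standing on the blade: the blade's top lies 18 mm below this point, its underside 23 mm below. The nose's tip lies 65 mm ahead of this point (scraper +x).
- scraper_tip (a point): Tip of the scraper's nose, at half the blade's thickness (2.5 mm above its underside); x points from the blade out through the nose.
- holder: Dark wooden holder fixed to the worktop, 56 deep (its x) x 66 wide (y) x 24 high. Origin: centre of its underside. Its slot opens on its -x face and runs along +x: 42 wide (mouth flared a little), 9 high, 42 deep; the worktop is the slot's floor, so the scraper slides in lying flat on the worktop, nose first, along +x. Its grip stays outside.
- slot_mouth (a point): Centre of the slot's opening, 2.5 mm above the worktop; x points into the slot.
- slot_end (a point): Middle of the slot's end stop, 2.5 mm above the worktop, 42 mm beyond the mouth; the scraper's tip meets it when fully in. x points into the holder.
- inner_lid: White inner lid, loose, 0.15 kg, round: a tapered plug (40 across at the bottom, 58 from 9 to 16 mm up) under a flange (72 across, 4 thick, 16 to 20 mm up) with a tall black cylindrical knob (24 across) on top, total height 79. Origin: centre of the plug's underside. It starts standing on the worktop with the outer lid resting on it.
- knob (a point): Centre of the visible part of the black knob (24 across; 34 mm of it show above the collar of the resting outer lid), 62 mm above the plug's underside. The knob's top is 17 mm above this point, the top of the resting outer lid's collar 17 mm below. Grip it clear above the collar: there is a 3 mm gap between knob and collar in which a fingertip could catch. Lifting the knob lifts both lids.
- inner_flange (a point): Centre of the underside of the inner lid's flange, 16 mm above the plug's underside; it coincides with the centre of the tin's mouth when seated (sideways play 1.5 mm).
- outer_lid: Copper-coloured (orange-brown) outer lid, loose, 90 g, 81 across: a ring plate 5 thick with a central hole (30 across) through which the knob sticks up, a skirt (76 inside) reaching 11 mm below the plate, and an upright collar round the hole. Origin: centre of the plate's underside, which rests on the inner lid's flange, 20 mm above the plug's underside. The skirt goes over the outside of the tin's rim with play.
- collar (a point): Centre of the outer lid's collar: a tube 38 across outside, 30 inside, 20 tall, standing on the plate. Its top is 10 mm above this point, the plate's top 10 mm below, the skirt's lower edge 26 mm below. When the outer lid rests nested, the knob's top is 44 mm above this point.
- spice_jar: Spice jar with green cap, 46 across, 106 tall; bystander, leave alone. Origin: centre of its underside.
- timer: Round red and cream kitchen timer, 60 across, 57 tall; bystander, leave alone. Origin: centre of its underside.
- cup: Small white cup, 62 x 88 x 50; bystander, leave alone. Origin: centre of its underside.

How it is judged (in metres and radians):
On the way, in this order (a step that is already met when the one before it is completed fails the run):
1. the scraper's blade is fully in the slot and let go (x of scraper_tip in the frame of slot_end between -0.008 and 0.004 m and y of scraper_tip in the frame of slot_end between -0.008 and 0.008 m and z of scraper_tip in the frame of slot_end between -0.006 and 0.006 m and angle between the x axis of scraper_tip and the x axis of slot_end, either way round below 0.2 rad and contact force between the fingers and scraper below 0.05 N), for 0.2 s.
2. the lid set is seated on the tin, inner lid in the mouth with the outer lid still resting on it, knob let go (distance between inner_flange and tin_rim below 0.004 m and angle between each of inner_flange, tin_rim's own z axis and vertical below 0.06 rad and z of collar in the frame of inner_flange between 0.016 and 0.0225 m and contact force between the fingers and inner_lid below 0.05 N), for 0.2 s.
At the end, for the whole second after the job is handed in: Scraper released in the slot, tip within 8 mm of the end stop, in line within 0.2 rad; inner lid level, within 4 mm of its seat in the upright tin; outer lid held still by the fingers, level within 0.3 rad, collar centre over 182 mm above the worktop, touching neither inner lid nor tin (all of step 1 and distance between inner_flange and tin_rim below 0.004 m and angle between each of inner_flange, tin_rim's own z axis and vertical below 0.06 rad and height (world z) of collar above 0.182 m and angle between collar's own z axis and vertical below 0.3 rad and contact force between the fingers and outer_lid above 0.5 N and contact force between each of outer_lid, the fingers, the arm and inner_lid below 0.05 N and contact force between outer_lid and tin below 0.05 N and linear speed of outer_lid below 0.03 m/s and linear speed of inner_lid below 0.02 m/s); the arm keeps its last pose, push and grip.
It fails at once if the outer lid is lifted off an inner lid that is not seated in the tin, or takes it along (inner lid more than 4 mm or 0.06 rad off its seat) (z of collar in the frame of inner_flange above 0.03 m and not (distance between inner_flange and tin_rim below 0.004 m and angle between each of inner_flange, tin_rim's own z axis and vertical below 0.06 rad)).
It fails at once if the lid set is let go over the tin more than 8 mm above its seat (horizontal distance between inner_flange and tin_rim below 0.03 m and z of inner_flange in the frame of tin_rim above 0.008 m and contact force between the fingers and inner_lid below 0.05 N).
It fails at once if the tin is shifted more than 25 mm or tipped (distance of tin from where it was at the start of the episode above 0.025 m or angle between tin's own z axis and vertical above 0.2 rad).
It fails at once if the spice jar, timer or cup is shifted more than 20 mm or tipped (distance of any of spice_jar, timer, cup from where it was at the start of the episode above 0.02 m or angle between any of spice_jar, timer, cup's own z axis and vertical above 0.3 rad).
It also fails if it takes over 72 s, if anything falls off the work surface, if the arm or the gripper's body presses on something with over 40 N, if the wrist force passes 120 N, or if a joint passes its speed limit or range.

### The arm

A 6-joint arm with a two-finger parallel gripper is mounted at the origin on a cart in front of the work surface, level with it; the furniture and walls round the work are solid. World frame = base frame: x ahead of the robot, y to its left, z up, the work surface at z = 0. Lengths are in mm, angles in degrees, forces in N, time in s.
With the tool pointing down it reaches from about 150 to 775 mm from the base axis. Payload 6.1 kg.
Tool frame: the origin (TCP) lies at the very end of the fingers, on their centre line; the grasp point (between the pads) lies 19 mm behind it; z points along the fingers, y is the line along which they close (so a half turn about z gives the same grasp; the last joint's range is limited). The gripper opens to 85 mm and grips with 20 to 120 N. Pads are 22 mm wide; open, the fingers measure 114 mm over their backs; the gripper's body (76 mm by 85 mm) begins 54 mm behind the grasp point. The pads swing forward as they close: fully open they stand 13 mm farther back than shut.
Start: joints at [-71.276, 7.208, -2.269, 80.523, 0, 90], TCP at [168.525, -497.2, 231.295] pointing down, gripper open.
Joint ranges: [-155.77, 155.77], [-54.66, 111.73], [-72.52, 77.12], [-102.08, 115.82], [-83.92, 84.16], [-180, 180]. Speed limits (degrees/s): [136.94, 136.94, 172.46, 180, 180, 180].

### API

Orientations are given as a 3x3 rotation matrix whose columns are the frame's x, y, z axes.
In Python, from cell import get_state, capture, camera_info, hand_in gives the robot as it stands.
- The arm moves only by the shell command python3 -m jog 'ROWS' [FORCE]. ROWS is JSON, one flat list of numbers, 5 for each row, row after row: the shift along the tool's x, y, z in units of 15 cm (1.0 is 15 cm), then the turn about the tool's z in units of 180 degrees (1.0 is 180 degrees), then the gripper command: -1 is shut, 1 is fully open, values between are in proportion. A call has 1 to 12 rows; each row is the pose to reach, as a shift and turn from the pose commanded when the call began, along the tool's axes at that moment, turning the shorter way round; what a row does not reach only later rows make up. A row lasts 1/8 s, in which the tool goes at most 62.5 mm and 10.7 degrees, less where a joint would pass 70% of its speed; a pose out of reach is approached as far as the arm can. A call with a number of a shift or a turn outside -1 to 1 is refused whole. A call with a gripper value outside its range is refused whole. The fingers move at their own pace and stop on an object; FORCE is the grip in N (left out, the last holds). Time passes only in rows, so rows that repeat a pose let the fingers close. It gives the time, the measured TCP pose, the force, the opening and the grip force at its end, in the units of the state.
- get_state(): the state, without advancing time (a new reading comes with each control period).
- capture(name): name is "scene" or "top" or "wrist"; returns the picture (420x560x3 uint8, red, green, blue); there is no depth.
- camera_info(name): a dict with "vfov" (degrees; the focal length in pixels is half the picture's height over the tangent of half this angle, whatever the lens; pixels are square), "cx", "cy" (the principal point, pixels), "dist_coeffs" ([k1, k2, p1, p2, k3] as OpenCV has them; the pictures are not rectified), "world_from_camera" (4x4, takes a point from camera to world coordinates). Camera axes: x right, y down, z forward; pixel columns grow to the right and rows downward; lengths in mm; the calibration is good to about 2 mm. A picture is of the moment at which its call begins: read the wrist's pose just before it. camera_info takes no time and is no camera call; for the wrist camera it gives the pose at the moment of the call.
- hand_in(): hands the job in; it is judged then, once.
The state is a dict: "time_s": time; "qpos": joint angles; "qd": joint speeds; "tau": joint torques, N m; "ee_pos": TCP position; "tool_rot": TCP orientation; "force": force on the tool from outside, world axes, zero at the start; "ft_torque": the same for the moment, N m; "grip_width": opening from 0.0 (shut) to 1.0 (fully open); "grasp_force": force on a finger pad.
Only numpy, scipy, OpenCV 4.12 (cv2) and the standard library are available. Lean on these libraries where they do the work, as an engineer would, in place of code of your own. Each camera call takes 0.05 s, during which the arm holds its last target. There are 200 camera calls.

## Working session

There is one attempt and no reset: what is moved stays moved. The work goes in short steps, Python scripts to look and compute and a shell command to move; the robot and the scene stay as the last step left them, time stands still between calls to the robot, and variables do not carry over. Pictures are saved under pics/ and viewed, at most 10 in all, crops included, and the job is handed in when it is done.

```bash
mkdir -p pics; cat > h.py <<'E'
import numpy as np, cv2
from cell import *
def save(n,f):
    im=capture(n); cv2.imwrite('pics/'+f,im[:,:,::-1]); return im
def K(ci):
    f=210/np.tan(np.radians(ci['vfov']/2)); return np.array([[f,0,ci['cx']],[0,f,ci['cy']],[0,0,1.]])
def ray(ci,uv,z):
    "pixels -> world xy at height z"
    p=cv2.undistortPoints(np.array(uv,float).reshape(-1,1,2),K(ci),np.array(ci['dist_coeffs'],float)).reshape(-1,2)
    T=np.array(ci['world_from_camera']); d=np.c_[p,np.ones(len(p))]@T[:3,:3].T; o=T[:3,3]
    return o+d*((z-o[2])/d[:,2])[:,None]
def proj(ci,P):
    T=np.linalg.inv(np.array(ci['world_from_camera'])); 
    return cv2.projectPoints(np.array(P,float).reshape(-1,3),cv2.Rodrigues(T[:3,:3])[0],T[:3,3],K(ci),np.array(ci['dist_coeffs'],float))[0].reshape(-1,2)
def tool(dw):
    "world shift mm -> jog units"
    return np.round(np.array(get_state()['tool_rot']).T@np.array(dw)/150,4)
E
python3 - <<'E'
from h import *
for n in('scene','top'):
    save(n,n+'.png'); ci=camera_info(n); print(n,ci['vfov'],np.round(ci['world_from_camera'],2).tolist())
s=get_state();print(s['ee_pos'],np.round(s['tool_rot'],3).tolist())
E
```

```text
scene 48.36457648935725 [[-0.9, -0.18, 0.39, 226.69], [-0.43, 0.4, -0.81, 934.45], [-0.01, -0.9, -0.44, 548.65], [0.0, 0.0, 0.0, 1.0]]
top 50.55500272740658 [[0.02, -1.0, 0.06, 566.41], [-1.0, -0.01, 0.02, 83.03], [-0.02, -0.06, -1.0, 933.67], [0.0, 0.0, 0.0, 1.0]]
[ 168.40876813 -496.88654714  230.62100593] [[0.947, 0.321, -0.0], [0.321, -0.947, 0.001], [0.0, -0.001, -1.0]]
```

View pics/top.png

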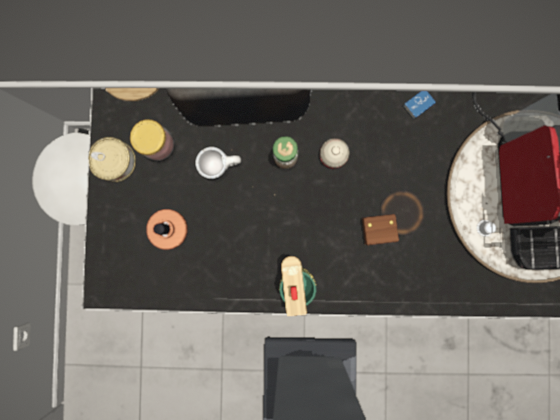

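View pics/scene.png

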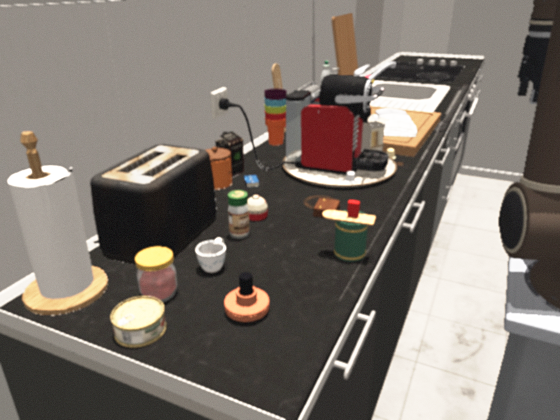

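Top: scraper/tin near (293,288), holder near (381,229), lid set (167,230), jar (286,150), timer (335,153), cup (215,162). I'll zoom in on the holder, tin and lids.

```bash
python3 - <<'E'
from h import *
t=cv2.imread('pics/top.png')
a=[cv2.resize(t[y:y+75,x:x+66],None,fx=4,fy=4,interpolation=cv2.INTER_CUBIC) for x,y in((261,248),(350,192),(134,192))]
cv2.imwrite('pics/crops.png',np.hstack(a))
ci=camera_info('top')
for n,uv,z in(('scr grip top',(293.5,293),131),('holder',(381,229),24),('lid knob',(162,229),79),('outer lid plate',(167,230),25),('jar',(286,146),106),('timer',(335,153),57),('cup',(212,163),50)):
    print(n,np.round(ray(ci,[uv],z)))
E
```

```text
scr grip top [[464.  75. 131.]]
holder [[ 583. -103.   24.]]
lid knob [[575. 330.  79.]]
outer lid plate [[574. 335.  25.]]
jar [[734.  92. 106.]]
timer [[732.  -5.  57.]]
cup [[710. 242.  50.]]
```

View pics/crops.png

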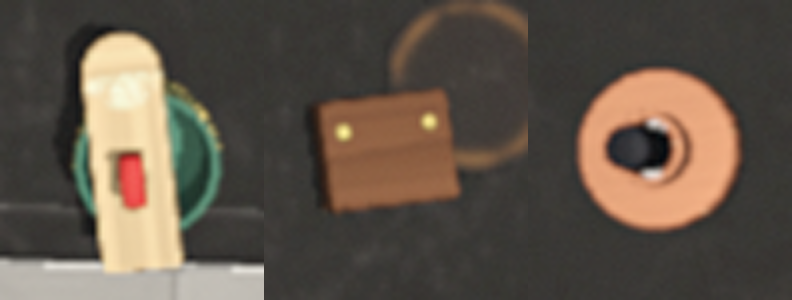

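Crops: the scraper's nose tip is at about (291,256) and its tail at (297,315), with the grip top at (294,293.5). The holder's corners are near (363.5,217.5), (395,214.5), (399,240.5) and (367,244.5), and the wide axis runs across the image. Which face has the slot is still unseen.

```bash
python3 - <<'E'
from h import *
ci=camera_info('top')
h=ray(ci,[(363.5,217.5),(395.25,214.5),(399,240.5),(367,244.5)],24)[:,:2]
print('holder',h.round().tolist(),h.mean(0),[np.linalg.norm(h[i]-h[i-1]).round(1) for i in range(4)])
d=(h[0]+h[1]-h[2]-h[3])/2; print('deep dir deg',np.degrees(np.arctan2(d[1],d[0])))
s=ray(ci,[(291.25,256),(296.75,315)],95)[:,:2]; d=s[0]-s[1]
print('scraper',s,np.linalg.norm(d),np.degrees(np.arctan2(d[1],d[0])))
# wrist camera mounting
w=camera_info('wrist'); st=get_state(); R=np.array(st['tool_rot']); T=np.array(w['world_from_camera'])
print('cam in tool',(R.T@(T[:3,3]-st['ee_pos'])).round(1),(R.T@T[:3,:3]).round(2).tolist(),w['vfov'])
E
```

```text
holder [[606.0, -67.0], [613.0, -132.0], [560.0, -140.0], [551.0, -75.0]] [ 582.17646167 -103.38186234] [np.float64(55.4), np.float64(65.2), np.float64(53.4), np.float64(65.7)]
deep dir deg 7.991601039318804
scraper [[528.11160273  79.48523578]
 [418.60312245  67.56796752]] 110.15502047501563 6.210776428396938
cam in tool [  67.    -0.3 -143.3] [[-0.0, -0.96, -0.26], [1.0, -0.0, -0.0], [-0.0, -0.26, 0.96]] 61.76893171387649
```

```bash
python3 - <<'E'
from h import *
e=np.array(get_state()['ee_pos']); print(tool(np.array([463,72,290])-e))
E
```

```text
[ 3.0774 -2.962  -0.3917]
```

```bash
python3 -m jog '[0.5,-0.48,-0.3,0,1, 1,-0.98,-0.39,0,1, 1,-0.98,-0.39,0,1, 1,-0.98,-0.39,0,1, 1,-0.98,-0.39,0,1]' 60; python3 -m jog '[1,-0.98,0,0,1, 1,-0.98,0,0,1, 1,-0.98,0,0,1, 1,-0.98,0,0,1]'; python3 -m jog '[1,-0.98,0,0.069,1, 1,-0.98,0,0.069,1, 1,-0.98,0,0.069,1, 1,-0.98,0,0.069,1, 1,-0.98,0,0.069,1]'; python3 - <<'E'
from h import *
s=get_state();print(s['time_s'],s['ee_pos'],np.round(s['tool_rot'],3).tolist(),s['force'])
save('wrist','w1.png')
ci=camera_info('wrist'); a=np.radians(6.2);c,sn=np.cos(a),np.sin(a)
g=np.array([463.5,72.5]); f=lambda x,y,z:[g[0]+c*x-sn*y,g[1]+sn*x+c*y,z]
print(proj(ci,[f(x,y,131) for x in(-12,12) for y in(-6,6)]).round(1).tolist(), proj(ci,[f(65,0,95)]).round(1))
E
```

```text
time_s: 0.72
ee_pos: [264.1, -308.4, 290.5]
tool_rot: [[0.946, 0.324, 0.001], [0.324, -0.946, -0.001], [0.001, 0.001, -1.0]]
force: [-0.4, -0.3, 0.5]
grip_width: 1.002
grasp_force: 0.0
time_s: 1.23
ee_pos: [359.1, -120.7, 289.2]
tool_rot: [[0.946, 0.324, -0.001], [0.324, -0.946, 0.0], [-0.001, -0.001, -1.0]]
force: [0.8, -0.5, -0.5]
grip_width: 0.998
grasp_force: 0.0
time_s: 1.85
ee_pos: [455.1, 57.4, 288.4]
tool_rot: [[0.992, 0.123, -0.003], [0.123, -0.992, 0.006], [-0.002, -0.006, -1.0]]
force: [-0.7, -0.9, 0.1]
grip_width: 0.997
grasp_force: 0.0
1.85 [455.13558638  57.40466053 288.35090077] [[0.992, 0.123, -0.003], [0.123, -0.992, 0.006], [-0.002, -0.006, -1.0]] [-0.66579159 -0.89418919  0.09538998]
[[267.5, 189.4], [253.8, 189.2], [267.7, 162.1], [253.7, 162.0]] [[262.6  98.5]]
```

View pics/w1.png

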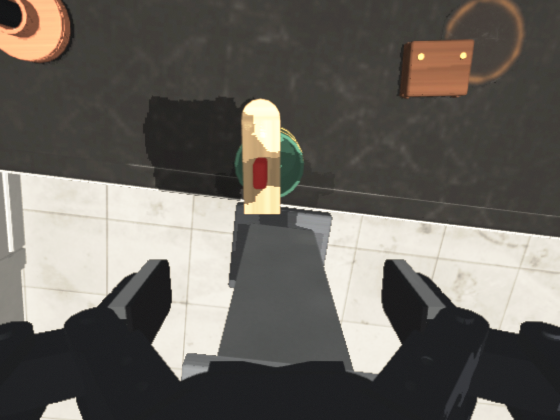

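The wrist picture shows the grip top at about (260,172) and the nose tip at (261,99), both within 2 px of prediction. The holder is at (436,69). I'll check the slot side in an enlarged scene crop and compute the moves.

```bash
python3 - <<'E'
from h import *
t=cv2.imread('pics/scene.png')
a=[cv2.resize(t[y:y+50,x:x+70],None,fx=8,fy=8,interpolation=cv2.INTER_CUBIC) for x,y in((290,180),)]
cv2.imwrite('pics/c2.png',a[0])
e=np.array(get_state()['ee_pos']); print(tool(np.array([463.5,72.5,98])-e))
ci=camera_info('wrist')
h=ray(ci,[(409,41.5),(473,40),(468,94),(405.5,96)],24)[:,:2];print(h.round(),h.mean(0))
E
```

```text
[ 0.0758 -0.0912  1.2719]
[[ 604.  -65.]
 [ 613. -130.]
 [ 560. -140.]
 [ 551.  -73.]] [ 582.01436932 -101.95620971]
```

View pics/c2.png

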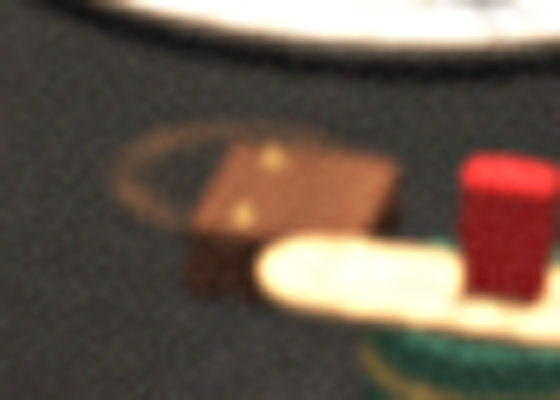

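The nails sit at the holder's far end and the -x face (right) is partly hidden, so I'll check again once the scraper is lifted. Grasping now.

```bash
python3 -m jog '[0.076,-0.091,0.3,0,1, 0.076,-0.091,0.6,0,1, 0.076,-0.091,0.8,0,1, 0.076,-0.091,0.95,0,1,0.076,-0.091,0.95,0,1]'; python3 -m jog '[0,0,0.16,0,0, 0,0,0.32,0,0, 0,0,0.32,0,-0.5, 0,0,0.32,0,-1, 0,0,0.32,0,-1, 0,0,0.32,0,-1, 0,0,0.32,0,-1, 0,0,0.32,0,-1]' 50
```

```text
time_s: 2.52
ee_pos: [463.1, 63.0, 145.9]
tool_rot: [[0.992, 0.128, -0.005], [0.128, -0.992, 0.012], [-0.004, -0.012, -1.0]]
force: [0.4, -0.6, 0.1]
grip_width: 0.999
grasp_force: 0.0
time_s: 3.52
ee_pos: [465.5, 64.8, 100.9]
tool_rot: [[0.991, 0.131, 0.001], [0.131, -0.991, 0.012], [0.002, -0.012, -1.0]]
force: [-1.9, -0.9, 6.2]
grip_width: 0.132
grasp_force: 51.3
```

```bash
python3 -m jog '[0,0,-0.1,0,-1, 0,0,-0.3,0,-1, 0,0,-0.5,0,-1, 0,0,-0.5,0,-1, 0,0,-0.5,0,-1]'; python3 - <<'E'
from h import *
s=get_state();print(s['ee_pos'])
w=save('wrist','w2.png');ci=camera_info('wrist')
sc=save('scene','s2.png')
cv2.imwrite('pics/m2.png',np.hstack([cv2.resize(w[0:240,150:490],None,fx=1.2,fy=1.2)[:,:,::-1],cv2.resize(sc[170:290,260:440],None,fx=2.1,fy=2.4,interpolation=cv2.INTER_CUBIC)[:,:,::-1]]))
R=np.array(s['tool_rot']);print(proj(ci,[s['ee_pos']+R@np.array([x,0,5.]) for x in(65,-45)]))
E
```

```text
time_s: 4.15
ee_pos: [464.7, 64.2, 174.3]
tool_rot: [[0.991, 0.131, -0.002], [0.131, -0.991, 0.013], [-0.0, -0.013, -1.0]]
force: [-0.3, 0.1, -1.3]
grip_width: 0.129
grasp_force: 50.3
[464.6981845   64.20755934 174.27068139]
[[277.04001616 113.12940283]
 [277.13779413 346.17218603]]
```

View pics/m2.png

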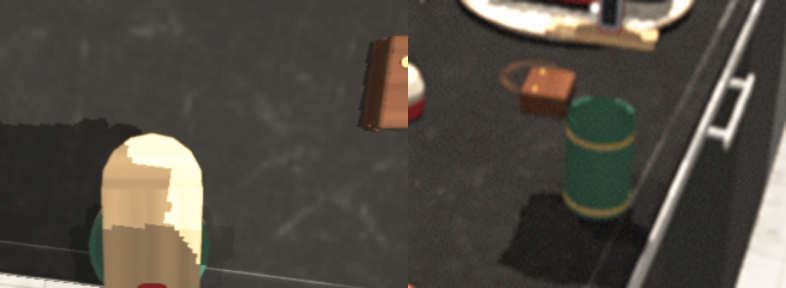

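The scraper is held straight: tip at about (276.7,111.7) in the wrist picture, against (277,113) predicted. Moving in front of the holder.

```bash
python3 -m jog '[-0.03,0.3,0,0,-1, -0.06,0.65,0,0,-1, -0.09,0.95,0.2,0,-1, -0.09,0.95,0.5,0,-1]'; python3 -m jog '[0,0.26,0.1,0,-1, 0,0.26,0.2,0,-1, 0,0.26,0.26,0,-1, 0,0.26,0.26,0,-1, 0,0.26,0.26,0,-1]'; python3 - <<'E'
from h import *
s=get_state();print(s['ee_pos'])
w=save('wrist','w3.png');ci=camera_info('wrist')
R=np.array(s['tool_rot']);p=[s['ee_pos']+R@np.array([x,0,8.]) for x in(65,-45)];print(p,proj(ci,p))
E
```

```text
time_s: 4.75
ee_pos: [470.5, -80.6, 96.9]
tool_rot: [[0.992, 0.127, 0.0], [0.127, -0.992, 0.012], [0.002, -0.012, -1.0]]
force: [-0.1, -0.1, -0.8]
grip_width: 0.131
grasp_force: 50.3
time_s: 5.38
ee_pos: [475.4, -115.5, 58.7]
tool_rot: [[0.991, 0.132, -0.001], [0.132, -0.991, 0.013], [0.001, -0.013, -1.0]]
force: [0.7, 0.2, -0.6]
grip_width: 0.133
grasp_force: 50.2
[ 475.36064331 -115.5259658    58.69046657]
[array([ 539.78342448, -106.83415941,   50.74328044]), array([ 430.74849893, -121.37297686,   50.65498054])] [[276.71613249 114.27196815]
 [276.88398509 342.28035864]]
```

View pics/w3.png

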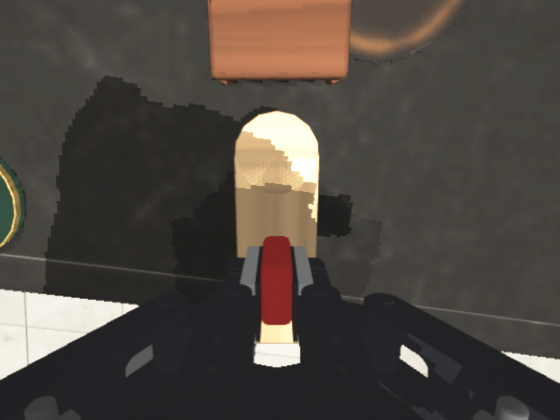

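The holder's near face shows a dark recess with cheeks at (218,80) and (340,80), so the slot faces me. Its front edge runs from (212,78) to (349,77).

```bash
python3 - <<'E'
from h import *
ci=camera_info('wrist'); s=get_state(); e=np.array(s['ee_pos']);R=np.array(s['tool_rot'])
h=ray(ci,[(212,78),(349,77),(208.5,1),(351.5,1)],24); print(h.round(1))
L=(h-e)@R; print('in tool',L.round(1))
print('width',np.linalg.norm(h[0]-h[1]))
t=ray(ci,[(276.7,111.7)],50.7); print('tip tool',((t-e)@R).round(1))
E
```

```text
[[ 551.9  -73.8   24. ]
 [ 560.8 -138.4   24. ]
 [ 584.   -69.7   24. ]
 [ 592.2 -133.4   24. ]]
in tool [[ 81.2 -31.   35.3]
 [ 81.5  34.2  34.5]
 [113.6 -30.8  35.3]
 [113.3  33.5  34.5]]
width 65.23801278295916
tip tool [[65.9 -0.2  8.2]]
```

```bash
python3 -m jog '[0,0.011,0.15,0,-1, 0,0.011,0.26,0,-1, 0,0.011,0.29,0,-1, 0,0.011,0.31,0,-1, 0,0.011,0.31,0,-1, 0,0.011,0.31,0,-1]'
```

```text
time_s: 6.18
ee_pos: [475.5, -117.3, 12.1]
tool_rot: [[0.991, 0.131, -0.001], [0.131, -0.991, 0.012], [0.001, -0.012, -1.0]]
force: [0.4, 0.9, -0.4]
grip_width: 0.127
grasp_force: 50.2
```

```bash
python3 -m jog '[0.06,0,0.003,0,-1, 0.12,0,0.003,0,-1, 0.18,0,0.003,0,-1, 0.24,0,0.003,0,-1, 0.3,0,0.003,0,-1, 0.35,0,0.003,0,-1, 0.35,0,0.003,0,-1]'
```

```text
time_s: 7.05
ee_pos: [528.1, -110.2, 11.1]
tool_rot: [[0.991, 0.131, -0.001], [0.131, -0.991, 0.013], [0.001, -0.013, -1.0]]
force: [1.1, -0.2, 1.3]
grip_width: 0.132
grasp_force: 50.5
```

```bash
python3 -m jog '[0.015,0,0,0,-1, 0.03,0,0,0,-1, 0.035,0,0,0,-1, 0.035,0,0,0,-1]'
```

```text
time_s: 7.55
ee_pos: [532.0, -109.6, 11.1]
tool_rot: [[0.991, 0.131, -0.002], [0.131, -0.991, 0.013], [-0.001, -0.013, -1.0]]
force: [-3.0, 0.4, 4.8]
grip_width: 0.13
grasp_force: 51.0
```

Contact at the end stop, exactly where computed. Release and retreat upward.

```bash
python3 -m jog '[-0.002,0,0,0,0.2, -0.002,0,0,0,0.6, -0.002,0,0,0,1, -0.002,0,0,0,1, 0,0,-0.3,0,1, 0,0,-0.7,0,1, 0,0,-1,0,1, 0,0,-1,0,1, 0,0,-1,0,1]'; python3 - <<'E'
from h import *
s=get_state();print(s['ee_pos'],np.round(s['tool_rot'],3).tolist())
w=save('wrist','w4.png');t=save('top','t4.png')
cv2.imwrite('pics/m4.png',np.hstack([cv2.resize(w[0:300,120:440],None,fx=1.25,fy=1.25)[:,:,::-1],cv2.resize(t[200:350,140:340],None,fx=2,fy=2.5,interpolation=cv2.INTER_CUBIC)[:,:,::-1]]))
E
```

```text
time_s: 8.68
ee_pos: [532.4, -111.4, 160.5]
tool_rot: [[0.991, 0.131, -0.002], [0.131, -0.991, 0.013], [-0.0, -0.013, -1.0]]
force: [0.6, -0.2, -0.4]
grip_width: 1.002
grasp_force: 0.0
[ 532.4425353  -111.42933136  160.47926968] [[0.991, 0.131, -0.002], [0.131, -0.991, 0.013], [-0.0, -0.013, -1.0]]
```

View pics/m4.png

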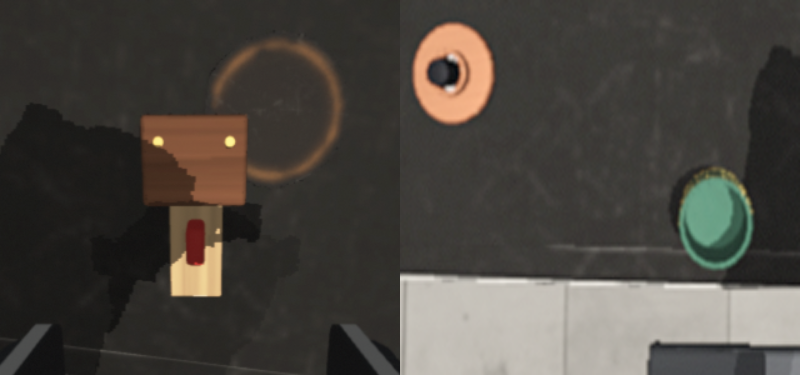

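The blade is in the slot (grip at about (196,242) in the left crop), straight and released. The tin is now open and visible. Moving over it for a close look.

```bash
python3 -m jog '[-0.1,-0.2,-0.5,0,1, -0.2,-0.5,-0.8,0,1, -0.35,-0.8,-0.8,0,1, -0.35,-1,-0.8,0,1, -0.35,-1,-0.8,0,1, -0.35,-1,-0.8,0,1, -0.35,-1,-0.8,0,1]'; python3 - <<'E'
from h import *
s=get_state();print(s['ee_pos'])
w=save('wrist','w5.png');ci=camera_info('wrist'); t=cv2.imread('pics/t4.png')[:,:,::-1]; ct=camera_info('top')
for n,im,c,(x0,y0,x1,y1) in(('w',w,ci,(150,60,420,260)),('t',t,ct,(260,250,330,315))):
    hsv=cv2.cvtColor(np.ascontiguousarray(im),cv2.COLOR_RGB2HSV); m=cv2.inRange(hsv,(60,70,35),(95,255,255)); k=np.zeros_like(m);k[y0:y1,x0:x1]=m[y0:y1,x0:x1]
    cs,_=cv2.findContours(k,cv2.RETR_EXTERNAL,cv2.CHAIN_APPROX_NONE); q=max(cs,key=cv2.contourArea)[:,0].astype(float)
    P=ray(c,q,90)[:,:2]
    # fit circle r=34, robust to wall pixels
    from scipy.optimize import least_squares
    f=least_squares(lambda p:np.hypot(*(P-p[:2]).T)-p[2],[*P.mean(0),34],loss='soft_l1',f_scale=0.7)
    print(n,q.min(0),q.max(0),f.x.round(1),np.abs(f.fun).mean())
E
```

```text
time_s: 9.65
ee_pos: [461.2, 28.0, 282.1]
tool_rot: [[0.992, 0.13, -0.003], [0.13, -0.991, 0.012], [-0.002, -0.013, -1.0]]
force: [-0.8, 0.0, -0.4]
grip_width: 0.999
grasp_force: 0.0
[461.2446929   28.02973566 282.12887004]
w [204. 134.] [273. 202.] [467.9  67.9  33. ] 0.3492886094023648
t [280. 271.] [316. 307.] [465.6  66.5  33.2] 0.6975994662245022
```

View pics/w5.png

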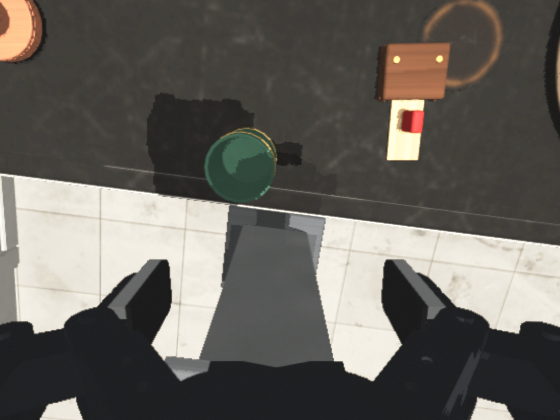

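The tin rim centre reads (467.9,67.9) from the wrist and (465.6,66.5) from the top camera, radius about 33 (34 expected); I'll use (466.5,67.3). Next the lids.

```bash
python3 -m jog '[0.25,-0.47,0,0,1, 0.49,-0.94,0,0,1, 0.49,-0.94,0,0,1, 0.49,-0.94,0,0,1]'; python3 -m jog '[0.25,-0.47,0,0,1, 0.49,-0.94,0.2,0,1, 0.49,-0.94,0.2,0,1, 0.49,-0.94,0.2,0,1, 0.49,-0.94,0.2,0,1, 0.49,-0.94,0.2,0,1]'; python3 - <<'E'
from h import *
from scipy.optimize import least_squares
s=get_state();e=np.array(s['ee_pos']);R=np.array(s['tool_rot']);print(e)
w=save('wrist','w6.png');ci=camera_info('wrist')
hsv=cv2.cvtColor(np.ascontiguousarray(w),cv2.COLOR_RGB2HSV); m=cv2.inRange(hsv,(3,80,110),(18,255,255))
cs,_=cv2.findContours(m,cv2.RETR_EXTERNAL,cv2.CHAIN_APPROX_NONE); q=max(cs,key=cv2.contourArea)[:,0].astype(float)
P=ray(ci,q,25)[:,:2]
f=least_squares(lambda p:np.hypot(*(P-p[:2]).T)-p[2],[*P.mean(0),40],loss='soft_l1',f_scale=0.7)
print(q.min(0),q.max(0),f.x.round(1),np.abs(f.fun).mean()); c=f.x[:2]
print('knob top expected px',proj(ci,[[*c,79]]).round(1), 'to grasp z51',tool([*(c-e[:2]),51-e[2]]))
E
```

```text
time_s: 10.2
ee_pos: [527.0, 127.8, 283.8]
tool_rot: [[0.978, 0.208, -0.014], [0.208, -0.977, 0.051], [-0.003, -0.053, -0.999]]
force: [-0.8, -0.0, 0.6]
grip_width: 1.005
grasp_force: 0.0
time_s: 10.95
ee_pos: [587.5, 221.9, 262.9]
tool_rot: [[0.951, 0.308, -0.034], [0.31, -0.946, 0.093], [-0.004, -0.099, -0.995]]
force: [-0.1, 0.3, 0.3]
grip_width: 1.004
grasp_force: 0.0
[587.46584682 221.87460426 262.85982464]
[159. 109.] [232. 183.] [577.2 339.1  40.7] 0.5246722612953777
knob top expected px [[176.6 152.4]] to grasp z51 [ 0.1823 -0.62    1.4809]
```

View pics/w6.png

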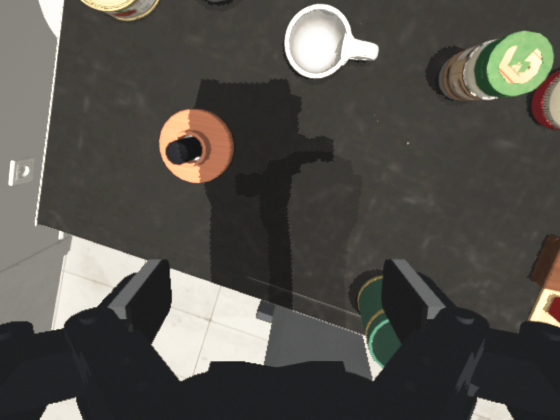

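Knob at about (178,150), as expected. The tool has tilted and stopped short though, so I'll check the joints.

```bash
python3 - <<'E'
from h import *
s=get_state();print(np.round(s['qpos'],1).tolist(),np.round(s['qd'],1).tolist())
E
python3 -m jog '[0,0,0,0,1, 0,0,0,0,1, 0,0,0,0,1]'; python3 - <<'E'
from h import *
s=get_state();print(np.round(s['qpos'],1).tolist(),np.round(s['qd'],1).tolist())
E
```

```text
[18.0, 19.2, 16.6, 87.7, 5.7, 179.9] [-0.3, -0.4, -0.1, -0.2, -0.2, -0.0]
time_s: 11.38
ee_pos: [587.7, 221.8, 262.6]
tool_rot: [[0.951, 0.308, -0.034], [0.31, -0.946, 0.093], [-0.004, -0.099, -0.995]]
force: [0.2, 0.4, -1.1]
grip_width: 0.996
grasp_force: 0.0
[18.0, 19.2, 16.6, 87.7, 5.7, 179.9] [0.1, 0.2, -0.0, -0.1, 0.1, 0.1]
```

Joint 6 is at its 180° limit, so I turn the tool the other way (world yaw +45°), which gives the same grasp with room to spare.

```bash
python3 -m jog '[0,0,0,-0.06,1, 0,0,0,-0.12,1, 0,0,0,-0.18,1, 0,0,0,-0.25,1, 0,0,0,-0.25,1, 0,0,0,-0.25,1]'; python3 - <<'E'
from h import *
s=get_state();print(np.round(s['qpos'],1).tolist(),s['force'])
E
```

```text
time_s: 12.12
ee_pos: [587.7, 222.0, 262.3]
tool_rot: [[0.456, 0.889, -0.035], [0.887, -0.452, 0.093], [0.067, -0.073, -0.995]]
force: [0.5, -0.4, -0.8]
grip_width: 1.0
grasp_force: 0.0
[18.0, 19.2, 16.6, 87.7, 5.7, 135.1] [ 0.50429582 -0.44797582 -0.84590223]
```

Turn so the tool's remaining tilt lies across the closing axis (tool x along about 110°), which leaves a gripped knob upright. Then approach and measure the lid again.

```bash
python3 -m jog '[0,0,0,-0.06,1, 0,0,0,-0.12,1, 0,0,0,-0.18,1, 0,0,0,-0.24,1, 0,0,0,-0.265,1, 0,0,0,-0.265,1]'; cat > lid.py <<'E'
from h import *
from scipy.optimize import least_squares
def fit(im,c,z=25):
    hsv=cv2.cvtColor(np.ascontiguousarray(im),cv2.COLOR_RGB2HSV); m=cv2.inRange(hsv,(3,80,110),(18,255,255))
    if im.shape and c['vfov']<55: m[:,:130]=0;m[:,220:]=0;m[:190]=0;m[270:]=0
    cs,_=cv2.findContours(m,cv2.RETR_EXTERNAL,cv2.CHAIN_APPROX_NONE); q=max(cs,key=cv2.contourArea)[:,0].astype(float)
    P=ray(c,q,z)[:,:2]
    f=least_squares(lambda p:np.hypot(*(P-p[:2]).T)-p[2],[*P.mean(0),40],loss='soft_l1',f_scale=0.7)
    return f.x.round(1),q.min(0),q.max(0)
E
python3 - <<'E'
from lid import *
print(fit(cv2.imread('pics/t4.png')[:,:,::-1],camera_info('top')))
e=np.array(get_state()['ee_pos']);print(e,tool(np.array([572,310,180])-e),np.round(get_state()['qpos'],1))
E
```

```text
time_s: 12.88
ee_pos: [587.7, 222.0, 262.3]
tool_rot: [[-0.35, 0.936, -0.035], [0.931, 0.352, 0.093], [0.099, 0.0, -0.995]]
force: [0.8, 0.5, -0.6]
grip_width: 1.0
grasp_force: 0.0
(array([575.9, 337.6,  41.4]), array([146., 209.]), array([186., 249.]))
[587.73633827 221.97923644 262.30855782] [0.5287 0.1081 0.6043] [18.  19.2 16.6 87.7  5.7 87.4]
```

```bash
python3 -m jog '[0.2,0.05,0.1,0,1, 0.4,0.1,0.3,0,1, 0.53,0.11,0.5,0,1, 0.53,0.11,0.6,0,1, 0.53,0.11,0.6,0,1, 0.53,0.11,0.6,0,1]'; python3 - <<'E'
from lid import *
w=save('wrist','w7.png');ci=camera_info('wrist');print(fit(w,ci))
e=np.array(get_state()['ee_pos']);print(e,tool(np.array([576.5,338,51])-e),np.round(get_state()['qpos'],1))
print(proj(ci,[[576.5,338,79]]))
h=cv2.cvtColor(w,cv2.COLOR_RGB2GRAY)
u,v=proj(ci,[[576.5,338,79]])[0]
# black knob blob near expected top
b=(h<45).astype(np.uint8);n,l,st,c=cv2.connectedComponentsWithStats(b);print([(st[i].tolist()) for i in range(1,n) if st[i][4]>150])
E
```

```text
time_s: 13.62
ee_pos: [572.7, 309.6, 182.0]
tool_rot: [[-0.351, 0.936, -0.033], [0.931, 0.353, 0.094], [0.099, 0.002, -0.995]]
force: [0.1, 0.1, 0.1]
grip_width: 0.997
grasp_force: 0.0
(array([576.8, 339.9,  39.2]), array([247., 130.]), array([337., 220.]))
[572.90852572 309.62670197 182.19270878] [0.0807 0.0867 0.8873] [25.8 20.7  8.6 77.3  5.7 95.2]
[[294.00862001 184.39198616]]
[[84, 79, 295, 148, 25216], [279, 164, 32, 35, 843], [439, 168, 73, 74, 896], [0, 258, 560, 162, 51283]]
```

The knob blob spans x 279–311 and y 164–199, matching the expected top centre (294,184). Grasp.

```bash
python3 -m jog '[0.08,0.087,0.2,0,1, 0.08,0.087,0.45,0,1, 0.08,0.087,0.45,0,1, 0.08,0.087,0.65,0,1, 0.08,0.087,0.8,0,1, 0.08,0.087,0.88,0,1, 0.08,0.087,0.88,0,1,0.08,0.087,0.88,0,1]'; python3 - <<'E'
from h import *
e=np.array(get_state()['ee_pos']);print(e,tool(np.array([576.5,338.3,52])-e))
E
```

```text
time_s: 14.68
ee_pos: [576.3, 338.6, 52.2]
tool_rot: [[-0.353, 0.935, -0.033], [0.93, 0.354, 0.094], [0.1, 0.003, -0.995]]
force: [-0.0, -0.3, -0.4]
grip_width: 1.004
grasp_force: 0.0
[576.27445605 338.55066373  52.21186867] [-0.0022  0.0008  0.0012]
```

```bash
python3 -m jog '[0,0,0,0,-1, 0,0,0,0,-1, 0,0,0,0,-1, 0,0,0,0,-1, 0,0,0,0,-1, 0,0,0,0,-1, 0.02,0,-0.2,0,-1, 0.06,0,-0.6,0,-1, 0.1,0.003,-0.98,0,-1, 0.1,0.003,-0.98,0,-1, 0.1,0.003,-0.98,0,-1]' 50; python3 - <<'E'
from h import *
save('wrist','w8.png')
s=get_state();e=np.array(s['ee_pos']);print(e,tool(np.array([466.5,67.3,e[2]])-e),np.round(s['qpos'],1))
E
```

```text
time_s: 16.05
ee_pos: [575.3, 338.5, 197.1]
tool_rot: [[-0.353, 0.935, -0.036], [0.931, 0.354, 0.092], [0.099, -0.001, -0.995]]
force: [0.0, 0.3, -3.1]
grip_width: 0.266
grasp_force: 49.8
[574.86252981 338.27910707 196.08342976] [-1.4265 -1.3158 -0.1382] [28.  22.6 13.  79.9  5.6 97.3]
```

View pics/w8.png

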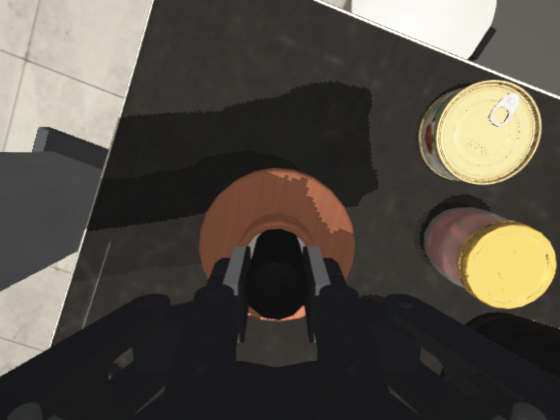

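The lid set is held at the knob, centred between the fingers at (280,275) with the copper ring hanging level. The view budget is used up, so the rest goes by measured numbers. Carrying to the tin.

```bash
python3 -m jog '[-0.2,-0.19,-0.02,0,-1, -0.45,-0.42,-0.05,0,-1, -0.71,-0.66,-0.07,0,-1, -0.71,-0.66,-0.07,0,-1, -0.71,-0.66,-0.07,0,-1]'; python3 -m jog '[-0.2,-0.19,-0.02,0,-1, -0.45,-0.42,-0.05,0,-1, -0.65,-0.6,-0.07,0,-1, -0.71,-0.66,-0.07,0,-1, -0.71,-0.66,-0.07,0,-1, -0.71,-0.66,-0.07,0,-1]'; python3 - <<'E'
from lid import *
s=get_state();e=np.array(s['ee_pos']);w=save('wrist','w9.png')
print(e,tool(np.array([466.5,67.3,150])-e),np.round(s['qpos'],1),s['force'])
print('outer lid plate top at z',e[2]-27,fit(w,camera_info('wrist'),e[2]-27))
t=save('top','t9.png')
E
```

```text
time_s: 16.73
ee_pos: [520.5, 203.3, 196.6]
tool_rot: [[-0.352, 0.935, -0.037], [0.931, 0.354, 0.093], [0.1, -0.001, -0.995]]
force: [0.8, 0.6, -2.5]
grip_width: 0.263
grasp_force: 50.0
time_s: 17.48
ee_pos: [467.0, 69.5, 197.6]
tool_rot: [[-0.354, 0.935, -0.035], [0.93, 0.356, 0.094], [0.1, 0.001, -0.995]]
force: [-0.0, -0.1, -1.1]
grip_width: 0.263
grasp_force: 50.1
[466.95309588  69.46280228 197.5642145 ] [-0.044  -0.0081  0.3143] [  5.    2.8 -11.5  77.2   5.5  74.1] [-0.03369262 -0.08938727 -1.13289799]
outer lid plate top at z 170.5642145027925 (array([466. ,  71.2,  38.4]), array([198., 170.]), array([352., 281.]))
```

```bash
python3 -m jog '[-0.024,-0.011,0,0,-1, -0.037,-0.011,0.15,0,-1, -0.05,-0.011,0.3,0,-1, -0.058,-0.011,0.38,0,-1, -0.058,-0.011,0.38,0,-1, -0.058,-0.011,0.38,0,-1]'; python3 -m jog '[-0.003,0,0.025,0,-1, -0.005,0,0.05,0,-1, -0.007,0,0.07,0,-1, -0.007,0,0.07,0,-1]'
```

```text
time_s: 18.32
ee_pos: [466.4, 65.1, 141.1]
tool_rot: [[-0.353, 0.935, -0.034], [0.93, 0.354, 0.093], [0.099, 0.002, -0.995]]
force: [0.5, 0.1, -2.3]
grip_width: 0.263
grasp_force: 50.1
time_s: 18.82
ee_pos: [466.2, 65.3, 129.7]
tool_rot: [[-0.353, 0.935, -0.034], [0.93, 0.355, 0.094], [0.1, 0.001, -0.995]]
force: [1.4, 1.4, -3.6]
grip_width: 0.267
grasp_force: 50.1
```

```bash
python3 -m jog '[-0.001,0,0.01,0,-1, -0.002,0,0.02,0,-1, -0.002,0,0.02,0,-1]'; python3 -m jog '[0,0,0.007,0,-1, 0,0,0.007,0,-1, 0,0,0.007,0,-1]';
```

```text
time_s: 19.2
ee_pos: [466.1, 65.2, 126.8]
tool_rot: [[-0.353, 0.935, -0.034], [0.93, 0.355, 0.093], [0.1, 0.001, -0.995]]
force: [1.7, 1.6, -1.5]
grip_width: 0.268
grasp_force: 50.2
time_s: 19.58
ee_pos: [466.0, 65.1, 125.7]
tool_rot: [[-0.353, 0.935, -0.034], [0.93, 0.354, 0.093], [0.099, 0.001, -0.995]]
force: [1.7, 1.5, -0.8]
grip_width: 0.268
grasp_force: 50.2
```

```bash
python3 -m jog '[0.004,0.008,0,0,-1, 0.003,0.008,0.007,0,-1, 0.003,0.008,0.014,0,-1, 0.003,0.008,0.014,0,-1]'
```

```text
time_s: 20.08
ee_pos: [466.5, 65.9, 124.3]
tool_rot: [[-0.353, 0.935, -0.035], [0.931, 0.354, 0.093], [0.099, 0.0, -0.995]]
force: [-1.6, -1.2, 5.1]
grip_width: 0.265
grasp_force: 50.8
```

Seated: about 7 N up, height 124 against 126 expected. Release.

```bash
python3 -m jog '[0,-0.003,0,0,-1, 0,-0.003,0,0,-0.2, 0,-0.003,0,0,0.2, 0,-0.003,0,0,0.2, 0,-0.003,0,0,0.2, 0,-0.003,0,0,0.2, 0,-0.003,0,0,0.2]'; python3 - <<'E'
from lid import *
s=get_state();e=np.array(s['ee_pos']);w=save('wrist','w10.png');print(e,s['force'],s['grip_width'])
print(fit(w,camera_info('wrist'),99)); print(fit(save('top','t10.png'),camera_info('top'),99) if 0 else '')
E
```

```text
time_s: 20.95
ee_pos: [466.3, 66.0, 123.6]
tool_rot: [[-0.353, 0.935, -0.035], [0.93, 0.354, 0.093], [0.1, 0.001, -0.995]]
force: [0.3, -1.2, 0.2]
grip_width: 0.601
grasp_force: 0.0
[466.3199662   66.04565391 123.59055558] [ 0.31291329 -1.16714192  0.16091952] 0.6008728429424072
(array([465.5,  65.7,  39.6]), array([197., 170.]), array([351., 324.]))
```

Released; the lid centre fits at (465.5,65.7), right at the tin. Lower to the collar.

```bash
python3 -m jog '[0,-0.003,0,0,0.4, 0,-0.003,0,0,0.4, -0.007,-0.003,0.07,0,0.4, -0.014,-0.003,0.143,0,0.4, -0.014,-0.003,0.143,0,0.4,-0.014,-0.003,0.143,0,0.4]'; python3 -m jog '[0,0,0,0,0, 0,0,0,0,-0.1, 0,0,0,0,-0.2, 0,0,0,0,-1, 0,0,0,0,-1, 0,0,0,0,-1, 0,0,0,0,-1]' 30
```

```text
time_s: 21.75
ee_pos: [465.8, 65.9, 101.9]
tool_rot: [[-0.353, 0.935, -0.035], [0.93, 0.354, 0.093], [0.1, 0.0, -0.995]]
force: [1.0, 0.3, 0.3]
grip_width: 0.7
grasp_force: 0.0
time_s: 22.62
ee_pos: [466.2, 65.9, 102.4]
tool_rot: [[-0.353, 0.935, -0.034], [0.93, 0.354, 0.093], [0.099, 0.001, -0.995]]
force: [0.0, -0.3, 4.5]
grip_width: 0.431
grasp_force: 30.0
```

Gripped at collar width. Lift straight up, slowly at first.

```bash
python3 -m jog '[0.001,0,-0.01,0,-1, 0.003,0,-0.03,0,-1, 0.006,0,-0.06,0,-1, 0.01,0,-0.1,0,-1, 0.01,0,-0.1,0,-1]'; python3 -m jog '[0.005,0,-0.05,0,-1, 0.01,0,-0.1,0,-1, 0.015,0,-0.15,0,-1, 0.02,0,-0.2,0,-1, 0.025,0,-0.25,0,-1, 0.033,0,-0.33,0,-1, 0.042,0,-0.42,0,-1, 0.05,0,-0.5,0,-1, 0.054,0,-0.54,0,-1, 0.054,0,-0.54,0,-1, 0.054,0,-0.54,0,-1, 0.054,0,-0.54,0,-1]'; python3 - <<'E'
from lid import *
s=get_state();e=np.array(s['ee_pos']);w=save('wrist','w11.png');save('scene','s11.png');t=save('top','t11.png');print(e,s['grip_width'],np.round(s['force'],2))
print(fit(w,camera_info('wrist'),e[2]-3.4))
a=cv2.absdiff(cv2.imread('pics/t4.png'),cv2.imread('pics/t11.png')).max(2)
for n,(u,v) in dict(jar=(286,150),timer=(335,153),cup=(215,162),holder=(380,240)).items(): print(n,(a[v-18:v+18,u-18:u+18]>50).sum())
E
```

```text
time_s: 23.25
ee_pos: [466.3, 65.9, 117.8]
tool_rot: [[-0.353, 0.935, -0.034], [0.93, 0.354, 0.093], [0.099, 0.002, -0.995]]
force: [0.5, 0.3, -0.5]
grip_width: 0.428
grasp_force: 30.1
time_s: 24.75
ee_pos: [465.6, 65.9, 198.1]
tool_rot: [[-0.353, 0.935, -0.036], [0.93, 0.354, 0.093], [0.1, -0.0, -0.995]]
force: [0.1, 0.0, -1.1]
grip_width: 0.429
grasp_force: 30.1
[465.56091857  65.8764083  198.05301659] 0.42898824023831506 [ 0.11  0.04 -1.08]
(array([465.3,  67.9,  38.2]), array([189., 173.]), array([364., 346.]))
jar 0
timer 0
cup 0
holder 451
```

Wrist load is about 1.1 N, which is the outer lid alone. The collar is at about 205 mm, 25 mm clear above the knob, and the bystanders have not moved.

```bash
python3 -c "
from cell import hand_in; print(hand_in())"
```

```text
the job is handed in; nothing more can be done
None
```

The job is handed in, with no verdict returned: by force and pose readings the scraper is in the slot and released, the inner lid is seated in the tin, and the outer lid is held level by its collar about 25 mm above the knob; I viewed 11 pictures, one over the limit of 10.

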